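# Open the flux cleaner's push-and-turn safety cap

### The arm

A 7-joint arm with a two-finger parallel gripper is mounted at the origin on a cart in front of the work surface, level with it; the furniture and walls round the work are solid. World frame = base frame: x ahead of the robot, y to its left, z up, the work surface at z = 0. Lengths are in m, angles in rad, forces in N, time in s.
With the tool pointing down it reaches from about 0.4 to 0.85 m from the base axis. Payload 10.4 kg.
Tool frame: the origin (TCP) lies midway between the tips of the shut fingers; the grasp point (between the pads) lies 19 mm behind it; z points along the fingers, y is the line along which they close (so a half turn about z gives the same grasp; the last joint's range is limited). The gripper opens to 85 mm and grips with 20 to 120 N. Pads are 22 mm wide; open, the fingers measure 114 mm over their backs; the gripper's body (76 mm by 85 mm) begins 54 mm behind the grasp point. The pads swing forward as they close: fully open they stand 13 mm farther back than shut.
Start: joints at [-1.328, 0.332, -0.065, 1.46, 0.022, 1.35, -0.088], TCP at [0.164, 0.603, 0.231] pointing down, gripper open.
Joint ranges: [-2.6, 2.6], [-0.5, 2.12], [-1.47, 1.34], [0.16, 2.42], [-1.27, 4.41], [0.06, 2.06], [-2.6, 2.6]. Speed limits (rad/s): [2.22, 2.22, 2.79, 2.79, 3.14, 3.14, 3.14].

### API

Orientations are given as a unit quaternion [x, y, z, w].
In Python, from workcell import monitor, eyes, manip gives the robot as it stands.
- The arm moves only by the tool send_rows, never from a script. Its arguments are lists of equal length, an entry for each row: "offset": the shift along the tool's x, y, z in mm, a list of three; "roll": the turn about the tool's z in rad. In form: {"offset": [[tx, ty, tz], ...], "roll": [roll, ...]}. A call has exactly 5 rows; each row is the pose to reach, as a shift and turn from the pose commanded when the call began, along the tool's axes at that moment; what a row does not reach only later rows make up. A row lasts 1/12 s, in which the tool goes at most 41.7 mm and 7.16 degrees, less where a joint would pass 70% of its speed; a pose out of reach is approached as far as the arm can. A call with a gripper value outside its range is refused whole. "jaw" is the opening, from 0 (shut) to 1 (fully open), set as the call begins (left out, the last holds). The fingers move at their own pace and stop on an object; "newtons" is the grip in N (left out, the last holds). Time passes only in rows, so rows that repeat a pose let the fingers close, or fill a call up. It gives the time, the measured TCP pose, the force and the opening at its end, in the units of the state.
- monitor.get_obs(): the state, without advancing time (a new reading comes with each control period).
- eyes.camera(name): name is "side" or "top"; returns (picture, depth): 480x640x3 uint8, blue, green, red; 480x640 float32, m along the optical axis (not along the pixel's ray), 0 where there is no reading.
- eyes.camera_params(name): a dict with "fovy" (degrees; the focal length in pixels is half the picture's height over the tangent of half this angle, whatever the lens; pixels are square), "cx", "cy" (the principal point, pixels), "R" (3x3) and "t" (3): a world point X has camera coordinates R X + t. Camera axes: x right, y down, z forward; pixel columns grow to the right and rows downward; lengths in m; the calibration is good to about 2 mm. A picture is of the moment at which its call begins. camera_params takes no time and is no camera call.
- manip.hand_in(): hands the job in, once; it reports no verdict.
The state is a dict: "clock": time; "joint_pos": joint angles; "joint_velocities": joint speeds; "tau": joint torques, N m; "position": TCP position; "ee_rot": TCP orientation; "ft_force": force on the tool from outside, world axes, zero at the start; "torque": the same for the moment, N m; "grip_width": opening from 0.0 (shut) to 1.0 (fully open).
Only numpy, scipy, OpenCV 4.12 (cv2) and the standard library are available. Lean on these libraries where they do the work, as an engineer would, in place of code of your own. Each camera call takes 0.05 s, during which the arm holds its last target. There are 200 camera calls.

### The job

Take the square white bottle of flux cleaner out of the parts bin and stand it all the way down in the square socket that is screwed to the bench, so that it cannot turn. Then open its safety cap: press the cap down, keep it pressed while turning it anticlockwise (seen from above) until it is free, and lift it straight off. Keep the bottle upright throughout and leave the other things where they are. Finish while still holding the cap level, about 5 cm straight above the open mouth of the bottle, which stays down in its socket; do not put the cap down.

Things in the scene. Friction and masses are not known exactly. Their poses are not given: they have to be found in the camera images.
- bottle: Square white plastic bottle, about 0.1-0.2 kg, body 54 x 54 mm, 66 mm high, then a shoulder and a round neck (26 mm) whose open mouth is at z = 98 mm. Stands upright in the bin at the start. Origin: centre of its underside, z up, x and y square to its sides. Three lugs round the neck, 80-95 mm up, hold the cap like a bayonet.
- cap: Round black ribbed cap, 44 mm across, 29 mm high, on the bottle; rim 82 mm, top 111 mm above the bottle's base. Origin: centre of its lower rim, z up. A spring liner holds it up in its catch with 5 N, so the bottle may be lifted by the cap. Pressed 4 to 6 mm down (11-14 N; stop at 6 mm) it turns anticlockwise: free to lift from 40 to 85 degrees (aim for 62), stop at 87.
- cap_top (a point): Centre of the cap's flat top, 29 mm above the cap's origin; grip the cap across its round side, fingertips no more than 30 mm below this point so that they clear the bottle's shoulder when pressing.
- bottle_socket: Aluminium block, 86 x 86 mm, 30 mm high, with a screw flange on two sides (128 mm over all), fixed to the bench. On top a square pocket, 58 x 58 mm, 25 mm deep, with a 4 mm chamfer round its mouth: the bottle fits upright at any quarter turn with 2 mm each side. Origin: centre of the underside, z up, x and y square to the pocket's walls.
- socket_floor (a point): Centre of the pocket's floor, 5 mm above the bench; the bottle's underside rests here.
- parts_bin: Open grey plastic bin fixed to the bench, 130 mm deep (x) by 176 mm wide (y), walls 3 mm thick, 60 mm high, lower front (34 mm) on its -x side, floor 3 mm. The bottle stands in one half, a solder spool in the other. Origin: centre of the underside.
- solder_spool: Bystander: reel of solder, 44 mm across, 32 mm high, standing in the other half of the bin. Origin: centre of its underside.
- tip_cleaner: Bystander: round black pot with brass wool, 58 mm across, 43 mm high, on the bench. Origin: centre of its underside.
- esd_brush: Bystander: thin black brush, 138 mm long (y), 8 mm high, lying on the bench. Origin: centre of its underside.
There are look-alikes about, which are no part of the job. What is shaped like the cap but green or red is not meant.

How it is judged:
On the way, in this order (a step that is already met when the one before it is completed fails the run):
1. the bottle stands down in the socket with its cap still locked on (z of bottle in the frame of socket_floor below 0.004 m and horizontal distance between bottle and socket_floor below 0.006 m and angle between bottle's own z axis and vertical below 0.08 rad and z of cap in the frame of bottle below 0.085 m and angle between the x axis of cap and the x axis of bottle, either way round below 0.2 rad), for 0.2 s.
2. in the socket the cap is pressed down and, still pressed, turned past its catch (z of bottle in the frame of socket_floor below 0.006 m and z of cap in the frame of bottle below 0.08 m and angle between the x axis of cap and the x axis of bottle, either way round above 0.3 rad).
At the end, for the whole second after the job is handed in: The cap is held still in the fingers, level within 0.2 rad, its lower rim 2 to 9 cm above the mouth of the bottle and within 25 mm of straight above it, not touching the bottle; the bottle stands upright on the floor of the socket (within 4 mm in height, 6 mm of the centre) (z of cap in the frame of bottle between 0.118 and 0.188 m and horizontal distance between cap and bottle below 0.025 m and angle between cap's own z axis and vertical below 0.2 rad and linear speed of each of cap, bottle below 0.03 m/s and contact force between the fingers and cap above 1 N and contact force between bottle and cap below 0.1 N and z of bottle in the frame of socket_floor below 0.004 m and horizontal distance between bottle and socket_floor below 0.006 m and angle between bottle's own z axis and vertical below 0.08 rad); the arm keeps its last pose, push and grip.
It fails at once if the bottle was tipped by more than about 30 degrees (angle between bottle's own z axis and vertical above 0.52 rad).
It fails at once if the solder spool was moved by more than 30 mm (distance of solder_spool from where it was at the start of the episode above 0.03 m).
It fails at once if the tip cleaner was moved by more than 30 mm (distance of tip_cleaner from where it was at the start of the episode above 0.03 m).
It fails at once if the brush was moved by more than 30 mm (distance of esd_brush from where it was at the start of the episode above 0.03 m).
It also fails if it takes over 45 s, if anything falls off the work surface, if the arm or the gripper's body presses on something with over 40 N, if the wrist force passes 120 N, or if a joint passes its speed limit or range.

## Working session

There is one attempt and no reset: what is moved stays moved. The work goes in short steps, Python scripts to look and compute and a tool call to move; the robot and the scene stay as the last step left them, time stands still between calls to the robot, and variables do not carry over. Pictures are saved under pics/ and viewed, on a budget of 10 in all, crops included, one or two more only if the job needs it, and the job is handed in when it is done.

Besides the shell and the picture viewer there is one more tool, called after "Call:" by a JSON object that holds its "op" and its "data". send_rows: Moves the arm, as the interface text tells. Its arguments: {"type":"object","properties":{"offset":{"type":"array"},"roll":{"type":"array"},"jaw":{"type":"number"},"newtons":{"type":"number"}},"required":["offset","roll"]}

```bash
mkdir -p pics; ls
cat > h.py <<'E'
import numpy as np, cv2
from workcell import monitor, eyes, manip
def P(name,u,v,z=None,d=None):
    c=eyes.camera_params(name); f=240/np.tan(np.radians(c["fovy"])/2)
    R=np.array(c["R"]);t=np.array(c["t"])
    r=np.array([(u-c["cx"])/f,(v-c["cy"])/f,1.])
    o=-R.T@t; w=R.T@r
    return o+w*(d if d is not None else (z-o[2])/w[2])
def cloud(name,depth):
    c=eyes.camera_params(name); f=240/np.tan(np.radians(c["fovy"])/2)
    v,u=np.mgrid[:480,:640]
    p=np.stack([(u-c["cx"])/f,(v-c["cy"])/f,np.ones_like(u)],-1)*depth[...,None]
    return (p-np.array(c["t"]))@np.array(c["R"])
E
python3 - <<'E'
from h import *
print(monitor.get_obs())
for n in("top","side"):
    p,d=eyes.camera(n); cv2.imwrite(f"pics/{n}0.png",p); np.save(n+"0.npy",d); print(eyes.camera_params(n))
E
```

```text
pics
{'clock': 0.0, 'joint_pos': array([-1.32760108,  0.33287115, -0.06469149,  1.46091591,  0.02157425,
        1.34993238, -0.0884949 ]), 'joint_velocities': array([ 0.00037039,  0.00146515,  0.0005764 , -0.0025254 , -0.00017596,
        0.00092412,  0.00111415]), 'tau': array([-3.36164030e-04, -6.25422406e+01,  4.88517154e-02, -3.91621435e+01,
        1.61111739e-02,  9.58986551e-03, -8.45286934e-06]), 'position': array([0.16407631, 0.60268888, 0.2305285 ]), 'ee_rot': array([ 1.32500860e-01,  9.91182632e-01, -7.12584710e-04, -7.26818854e-05]), 'ft_force': array([-0.85017814, -1.07473574, -0.67785673]), 'torque': array([ 0.01021318,  0.01744158, -0.05175709]), 'grip_width': 0.9991209993092166}
{'fovy': 54.21922305777563, 'cx': 314.1671670229775, 'cy': 238.44989338735843, 'R': array([[-1.77536085e-04, -9.99580823e-01, -2.89507768e-02],
       [-9.84558793e-01,  5.24267491e-03, -1.74975705e-01],
       [ 1.75054139e-01,  2.84726774e-02, -9.84147019e-01]]), 't': array([0.21172971, 0.5047353 , 0.85371886])}
{'fovy': 50.944933142397176, 'cx': 325.0170871987556, 'cy': 238.39257933468468, 'R': array([[ 0.9739028 , -0.22660169, -0.01284569],
       [-0.16496834, -0.66786861, -0.72576646],
       [ 0.15588067,  0.70894512, -0.68782122]]), 't': array([-0.4522296 ,  0.27288276,  0.91828146])}
```

View pics/top0.png

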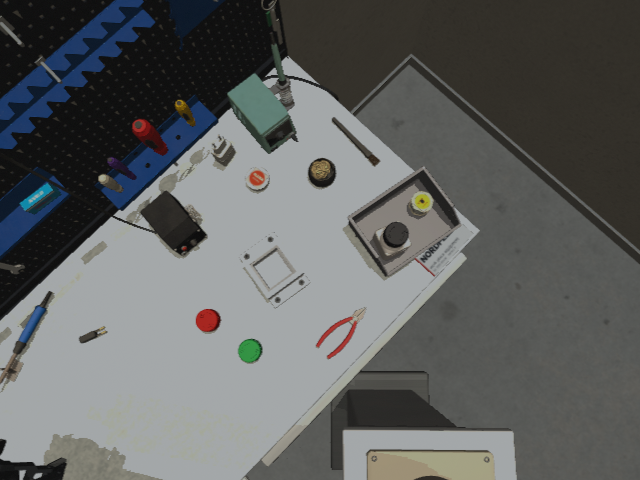

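View pics/side0.png

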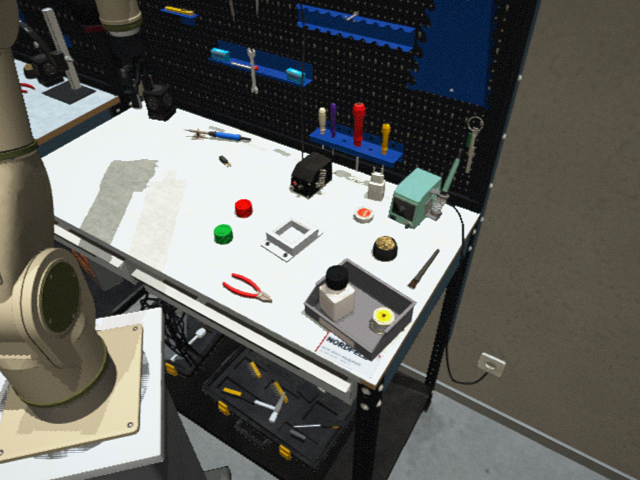

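Top view: bottle/cap at (396,235) in the bin, spool at (422,202), socket at (274,269), tip cleaner at (322,171), brush at (356,141). The side view agrees: cap (337,277), socket (292,237).

Run:
```python
from h import *
for n,capc,soc in(("top",(396,235),(274,269)),("side",(337,272),(292,237))):
    d=np.load(n+"0.npy"); C=cloud(n,d); img=cv2.imread(f"pics/{n}0.png")
    def roi(c,r):
        m=np.zeros((480,640),bool); m[c[1]-r:c[1]+r,c[0]-r:c[0]+r]=1; return m&(d>0)
    R=roi(capc,40); z=C[...,2]
    k=C[R&(z>.108)&(z<.13)&(img.max(-1)<90)]
    (cx,cy),r=cv2.minEnclosingCircle((k[:,:2]*1000).astype(np.float32))
    print(n,"cap",np.median(k,0),len(k),cx,cy,r, (k.min(0)+k.max(0))/2)
    for lo,hi,nm in((.05,.075,"shoulder"),):
        k=C[R&(z>lo)&(z<hi)&(img.min(-1)>110)]
        print(nm,len(k),cv2.minAreaRect((k[:,:2]*1000).astype(np.float32)))
    k=C[roi(soc,45)&(z>.022)&(z<.04)]
    print("socket",len(k),np.median(k,0),cv2.minAreaRect((k[:,:2]*1000).astype(np.float32)))
    # bin rim
    bc=(404,222) if n=="top" else (359,305)
    k=C[roi(bc,62)&(z>.05)&(z<.066)&(img.max(-1)<150)]
    print("bin",len(k),cv2.minAreaRect((k[:,:2]*1000).astype(np.float32)))
    a=[cv2.resize(img[c[1]-40:c[1]+40,c[0]-40:c[0]+40],(400,400),interpolation=cv2.INTER_CUBIC) for c in (capc,soc)]
    cv2.imwrite(f"pics/{n}c.png",np.hstack(a))
```

```text
top cap [0.50117968 0.06291148 0.1137225 ] 448 502.328369140625 62.78368377685547 21.447914123535156 [0.50192742 0.06301736 0.11328685]
shoulder 331 ((522.0712280273438, 86.42800903320312), (111.6578598022461, 76.64466094970703), 28.32637596130371)
socket 1095 [0.45061922 0.29233946 0.02929987] ((451.43695068359375, 291.8316345214844), (86.90611267089844, 85.99335479736328), 36.040157318115234)
bin 884 ((549.433837890625, 40.674110412597656), (113.51332092285156, 182.92042541503906), 34.34404754638672)
side cap [0.50355776 0.05916811 0.11412999] 319 503.9239196777344 62.69160461425781 22.8406982421875 [0.50355344 0.06068555 0.1131361 ]
shoulder 571 ((523.4620971679688, 85.81523895263672), (115.99954986572266, 84.19056701660156), 31.47512435913086)
socket 728 [0.44830067 0.29554268 0.02904669] ((438.2416687011719, 331.8934631347656), (197.10289001464844, 163.11517333984375), 87.20243835449219)
bin 511 ((549.0977172851562, 39.82831573486328), (113.38479614257812, 181.7932891845703), 33.664485931396484)
```

View pics/topc.png

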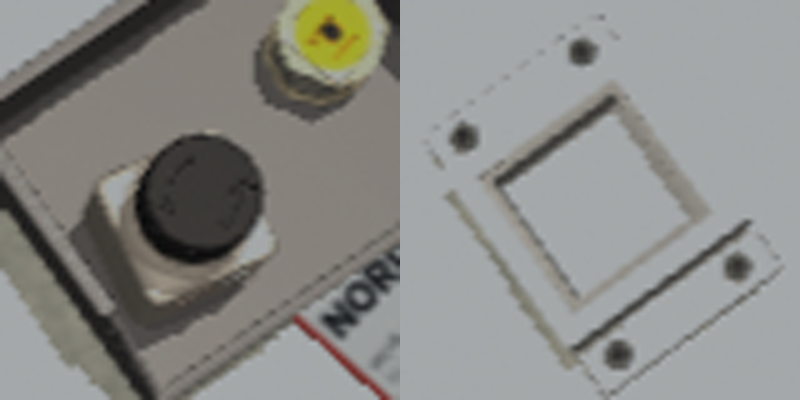

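The crop shows the bottle's shoulder corners and the pocket's chamfer corners clearly. I'll convert those to angles and centres.

Run:
```python
from h import *
f=lambda c,x,y:(c[0]-40+x/5,c[1]-40+y/5)
s=[P("top",*f((274,269),x-400,y),z=.030)*1000 for x,y in((483,181),(616,83),(711,213),(577,312))]
print("pocket",np.mean(s,0),[ (round(float(np.linalg.norm(b-a))),round(float(np.degrees(np.arctan2(*(b-a)[1::-1])))%90,1)) for a,b in zip(s,s[1:]+s[:1])])
b=[P("top",*f((396,235),x,y),z=.069)*1000 for x,y in((97,183),(161,306),(276,248))]
print("bottle",(b[0]+b[2])/2,[ (round(float(np.linalg.norm(q-a))),round(float(np.degrees(np.arctan2(*(q-a)[1::-1])))%90,1)) for a,q in zip(b,b[1:])])
```

```text
pocket [449.8379598  290.26435312  30.        ] [(64, 36.8), (64, 36.3), (64, 36.5), (63, 36.4)]
bottle [501.42648441  62.03179902  69.        ] [(52, 25.9), (48, 26.5)]
```

```bash
cat >> h.py <<'E'
from scipy.spatial.transform import Rotation as Ro
def go(x,y,z,az=None):
    """offset mm / roll from measured pose to TCP target (mm), az=azimuth deg of tool y"""
    o=monitor.get_obs(); R=Ro.from_quat(o["ee_rot"]); M=R.as_matrix()
    d=M.T@(np.array([x,y,z])-1000*o["position"]); a=np.degrees(np.arctan2(M[1,1],M[0,1]))
    r=0 if az is None else -np.radians((az-a+90)%180-90)
    print("offset",d.round(1),"roll",round(float(r),4),"az",a.round(2),"tilt",np.degrees(np.arccos(-M[2,2])).round(2),"q7",o["joint_pos"][6].round(3))
E
python3 - <<'E'
from h import *
go(502,62.8,200,7)
E
```

```text
offset [-467.9 -432.2   31.2] roll 1.1828 az 74.77 tilt 0.07 q7 -0.089
```

Call:
{"op": "send_rows", "data": {"offset": [[-28, -26, 2], [-56, -52, 4], [-84, -78, 5], [-112, -104, 6], [-140, -130, 8]], "roll": [0, 0, 0, 0, 0], "jaw": 1}}

```text
clock: 0.52
position: [0.2657, 0.439, 0.223]
ee_rot: [0.133, 0.991, -0.0, -0.0]
ft_force: [0.9, 0.7, 0.5]
grip_width: 0.996
```

Call:
{"op": "send_rows", "data": {"offset": [[-28, -26, 2], [-56, -52, 4], [-84, -78, 5], [-112, -104, 6], [-140, -130, 8]], "roll": [0, 0, 0, 0, 0]}}

```text
clock: 0.93
position: [0.3665, 0.2768, 0.2152]
ee_rot: [0.132, 0.991, 0.0, -0.0]
ft_force: [0.3, 0.1, -0.2]
grip_width: 0.999
```

Call:
{"op": "send_rows", "data": {"offset": [[-28, -26, 2], [-56, -52, 4], [-84, -78, 5], [-112, -104, 6], [-140, -130, 8]], "roll": [0.12, 0.24, 0.36, 0.48, 0.6]}}

```text
clock: 1.35
position: [0.4675, 0.1146, 0.2073]
ee_rot: [0.422, 0.907, 0.0, 0.0]
ft_force: [0.4, 0.8, -0.4]
grip_width: 1.0
```

Run:
```python
from h import *
go(502,62.8,200,7)
```

```text
offset [-61.8  -6.9   7.3] roll 0.5769 az 40.05 tilt 0.02 q7 0.373
```

Call:
{"op": "send_rows", "data": {"offset": [[-13, -2, 2], [-26, -3, 4], [-39, -5, 6], [-52, -6, 7], [-61.8, -6.9, 7.3]], "roll": [0.115, 0.23, 0.345, 0.46, 0.577]}}

```text
clock: 1.77
position: [0.5019, 0.0638, 0.1995]
ee_rot: [0.663, 0.749, -0.0, -0.0]
ft_force: [-0.7, -0.6, -0.6]
grip_width: 0.999
```

Run:
```python
from h import *
for n in("top","side"):
    p,d=eyes.camera(n); cv2.imwrite(f"pics/{n}1.png",p)
s=cv2.imread("pics/side1.png"); t=cv2.imread("pics/top1.png")
cv2.imwrite("pics/x1.png",np.hstack([cv2.resize(i,(400,400),interpolation=cv2.INTER_CUBIC) for i in (t[165:295,330:460],s[190:320,275:405])]))
go(502,62.8,84,7)
```

```text
offset [-5.000e-01 -1.000e-01  1.157e+02] roll 0.0011 az 7.06 tilt 0.05 q7 -0.053
```

View pics/x1.png

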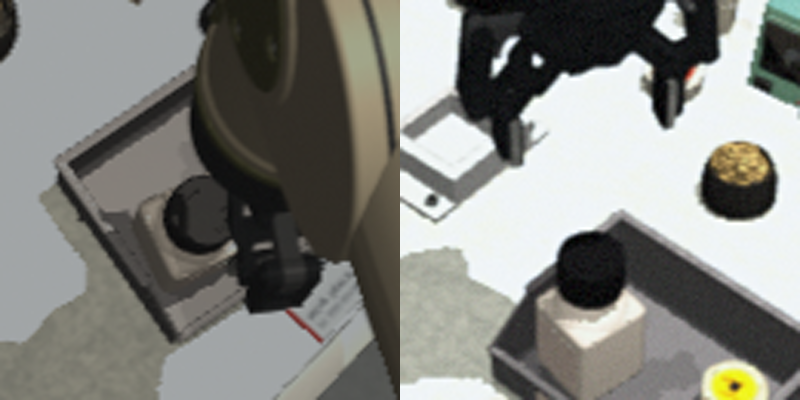

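Side crop: the finger pair is centred at column ~590, directly over the cap at (590,270); the tips clear the bin and spool. Descending.

Call:
{"op": "send_rows", "data": {"offset": [[0, 0, 24], [0, 0, 48], [-0.5, 0, 72], [-0.5, 0, 96], [-0.5, 0, 115.5]], "roll": [0, 0, 0, 0, 0]}}

```text
clock: 2.28
position: [0.5007, 0.0652, 0.0828]
ee_rot: [0.658, 0.753, -0.0, -0.001]
ft_force: [-0.2, -0.6, -0.7]
grip_width: 1.0
```

Call:
{"op": "send_rows", "data": {"offset": [[0, 0, 0], [0, 0, 0], [0, 0, 0], [0, 0, 0], [0, 0, 0]], "roll": [0, 0, 0, 0, 0], "jaw": 0, "newtons": 60}}

```text
clock: 2.7
position: [0.5031, 0.0649, 0.0862]
ee_rot: [0.66, 0.751, 0.002, 0.001]
ft_force: [1.6, 0.8, 3.9]
grip_width: 0.488
```

Call:
{"op": "send_rows", "data": {"offset": [[0, 0, 0], [0, 0, 0], [0, 0, 0], [0, 0, 0], [0, 0, 0]], "roll": [0, 0, 0, 0, 0]}}

```text
clock: 3.12
position: [0.5028, 0.0648, 0.0855]
ee_rot: [0.66, 0.751, 0.001, 0.001]
ft_force: [1.8, 1.0, 6.6]
grip_width: 0.489
```

Call:
{"op": "send_rows", "data": {"offset": [[0, 0, -6], [0, 0, -14], [0, 0, -26], [0, 0, -40], [0, 0, -55]], "roll": [0, 0, 0, 0, 0]}}

```text
clock: 3.53
position: [0.5009, 0.064, 0.14]
ee_rot: [0.661, 0.751, -0.001, -0.001]
ft_force: [-1.2, 1.0, -1.3]
grip_width: 0.49
```

Call:
{"op": "send_rows", "data": {"offset": [[0, 0, -14], [0, 0, -26], [0, 0, -35], [0, 0, -40], [0, 0, -40]], "roll": [0, 0, 0, 0, 0]}}

```text
clock: 3.95
position: [0.502, 0.0644, 0.1804]
ee_rot: [0.66, 0.751, 0.001, 0.0]
ft_force: [-0.4, -0.2, -2.2]
grip_width: 0.494
```

Run:
```python
from h import *
o=monitor.get_obs();print(o["position"],o["ft_force"],o["torque"])
for n in("top","side"):
    p,d=eyes.camera(n); cv2.imwrite(f"pics/{n}2.png",p);np.save(n+"2.npy",d)
s=cv2.imread("pics/side2.png"); t=cv2.imread("pics/top2.png")
cv2.imwrite("pics/x2.png",np.hstack([cv2.resize(i,(400,400),interpolation=cv2.INTER_CUBIC) for i in (t[155:285,330:460],s[200:330,275:405])]))
go(450.6,291,180,7)
```

```text
[0.502043  0.0644464 0.1804014] [-0.44753418 -0.22036792 -2.24114535] [-0.00478122 -0.02310059 -0.00110235]
offset [231.3 -21.5  -0.9] roll 0.0058 az 7.33 tilt 0.04 q7 -0.041
```

View pics/x2.png

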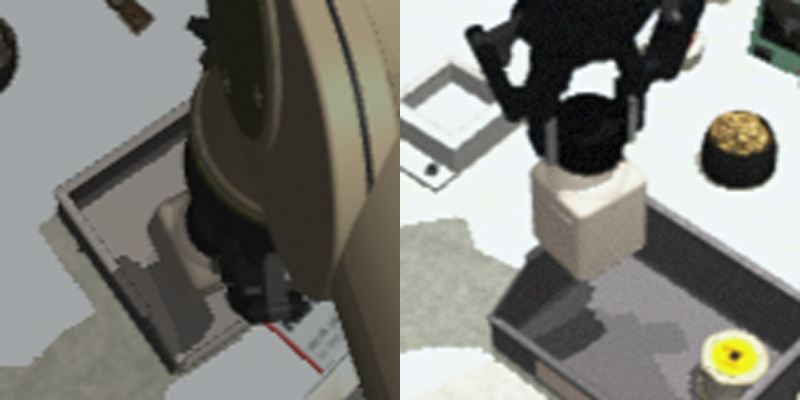

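The bottle hangs upright from the cap, clear of the bin (side crop, body at (590,215)). Carrying it to above the socket.

Call:
{"op": "send_rows", "data": {"offset": [[12, -1, 0], [32, -3, 0], [58, -5, 0], [86, -8, 0], [114, -10.5, 0]], "roll": [0, 0, 0, 0, 0]}}

```text
clock: 4.47
position: [0.476, 0.1768, 0.1786]
ee_rot: [0.661, 0.751, -0.001, -0.0]
ft_force: [0.9, 0.6, -3.2]
grip_width: 0.493
```

Call:
{"op": "send_rows", "data": {"offset": [[28, -2.5, 0], [56, -5, 0], [84, -8, 0], [107, -10, 0], [119, -11, 0]], "roll": [-0.04, -0.08, -0.12, -0.16, -0.18]}}

```text
clock: 4.88
position: [0.4491, 0.2958, 0.1786]
ee_rot: [0.588, 0.809, -0.0, -0.001]
ft_force: [-0.5, -0.3, -2.1]
grip_width: 0.49
```

Call:
{"op": "send_rows", "data": {"offset": [[0, 0, 10], [0, 0, 20], [0, 0, 28], [0, 0, 32], [0, 0, 32]], "roll": [0, 0, 0, 0, 0]}}

```text
clock: 5.3
position: [0.4506, 0.291, 0.146]
ee_rot: [0.591, 0.807, -0.001, -0.0]
ft_force: [-0.4, 0.2, -2.6]
grip_width: 0.494
```

Run:
```python
from h import *
for n in("top","side"):
    p,d=eyes.camera(n); cv2.imwrite(f"pics/{n}3.png",p);np.save(n+"3.npy",d)
s=cv2.imread("pics/side3.png"); t=cv2.imread("pics/top3.png")
cv2.imwrite("pics/x3.png",np.hstack([cv2.resize(i,(400,600),interpolation=cv2.INTER_CUBIC) for i in (t[209:329,234:314],s[160:280,252:332])]))
go(450.6,292.5,145,17.6)
C=cloud("side",d); m=np.zeros((480,640),bool); m[160:280,252:332]=1
z=C[...,2]; k=C[m&(z>.06)&(z<.11)&(d>0)]
print(len(k),k.min(0),k.max(0))
# body faces: normals histogram
k=k[(k[:,2]<.105)]; r=cv2.minAreaRect((k[:,:2]*1000).astype(np.float32)); print(r)
```

```text
offset [ 0.6 -0.3  2.5] roll -0.0005 az 17.57 tilt 0.01 q7 -0.3
721 [0.4168332  0.09869367 0.06005766] [0.59707326 0.50308857 0.10993894]
((486.05694580078125, 311.65069580078125), (414.4659118652344, 126.28227233886719), 76.1006088256836)
```

View pics/x3.png

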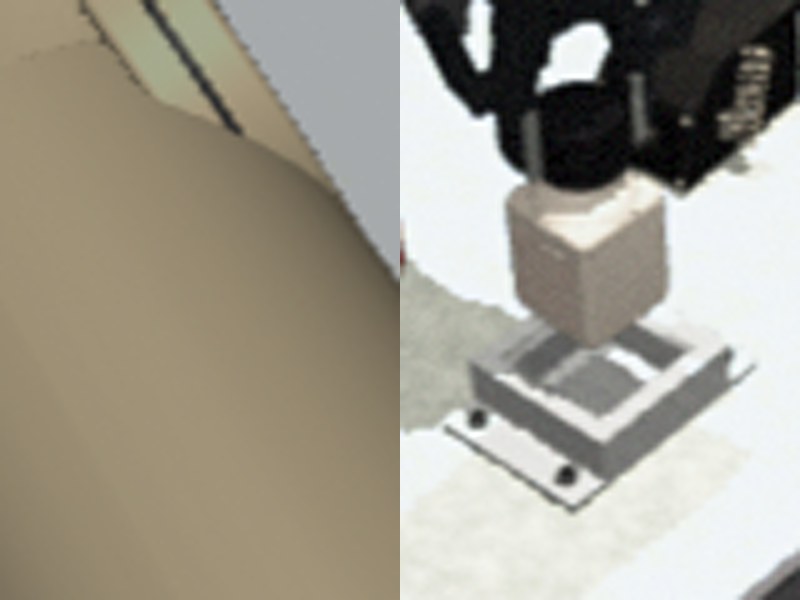

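Side crop: bottle bottom corners at (517,300), (592,347), (662,297); socket outer top corners at (470,362), (607,442), (730,350). The top view is occluded by the arm.

Run:
```python
from h import *
g=lambda x,y,z:P("side",252+(x-400)/5,160+y/5,z=z)*1000
def rep(n,L,F,R):
    an=lambda v:round(float(np.degrees(np.arctan2(v[1],v[0])))%90,1)
    print(n,"centre",((L+R)/2).round(1),"sides",np.linalg.norm(L-F).round(1),np.linalg.norm(R-F).round(1),an(L-F),an(R-F))
rep("socket",*[g(x,y,.03) for x,y in((470,362),(607,442),(730,350))])
rep("bottle bottom",*[g(x,y,.0635) for x,y in((517,300),(592,347),(662,297))])
rep("bottle shoulder",*[g(x,y,.1285) for x,y in((507,195),(583,252),(665,200))])
# edge fits from picture
img=cv2.imread("pics/side3.png"); d=np.load("side3.npy"); C=cloud("side",d)
m=np.zeros((480,640),bool); m[195:232,272:308]=1
z=C[...,2]; sel=m&(z>.07)&(z<.122)&(d>0)&(abs(C[...,0]-.45)<.06)&(abs(C[...,1]-.29)<.06)
k=C[sel]*1000; u=np.where(sel)[1]
for s,nm in((u<286,"left face"),(u>292,"right face")):
    q=k[s]; c=q.mean(0); w=np.linalg.svd((q-c)[:,:2],full_matrices=False)[2][1]
    w*=np.sign(w@(np.array([450.6,291])-c[:2]))
    print(nm,len(q),c.round(1),"normal",w.round(3),np.degrees(np.arctan2(w[1],w[0]))%90)
    print("  dist of socket centre behind face (27 wanted)",(np.array([450.6,291])-c[:2])@w)
```

```text
socket centre [453.2 289.1  30. ] sides 85.3 81.5 37.8 34.8
bottle bottom centre [450.7 292.3  63.5] sides 48.4 45.2 34.9 34.7
bottle shoulder centre [451.8 284.8 128.5] sides 52.8 48.5 29.0 32.3
left face 195 [427.3 277.4  98.1] normal [0.839 0.544] 32.9616623101596
  dist of socket centre behind face (27 wanted) 26.939743187486386
right face 243 [469.3 269.1  96.1] normal [-0.577  0.817] 35.238444666506226
  dist of socket centre behind face (27 wanted) 28.64358694838682
```

Bottle is about 1.5 mm and 2° off; the chamfer can take that. Making a small correction and lowering into the mouth.

Call:
{"op": "send_rows", "data": {"offset": [[0.6, -0.3, 6], [0.6, -0.3, 14], [0.6, -0.3, 22], [0.6, -0.3, 29], [0.6, -0.3, 33]], "roll": [-0.03, -0.03, -0.03, -0.03, -0.03]}}

```text
clock: 5.82
position: [0.4499, 0.2928, 0.1133]
ee_rot: [0.578, 0.816, -0.001, -0.0]
ft_force: [-0.7, -0.4, -2.0]
grip_width: 0.491
```

Call:
{"op": "send_rows", "data": {"offset": [[0, 0, 2], [0, 0, 4], [0, 0, 6], [0, 0, 8], [0, 0, 10]], "roll": [0, 0, 0, 0, 0]}}

```text
clock: 6.23
position: [0.4504, 0.2934, 0.1046]
ee_rot: [0.578, 0.816, 0.0, 0.0]
ft_force: [0.3, -0.5, -2.8]
grip_width: 0.49
```

Call:
{"op": "send_rows", "data": {"offset": [[0, 0, 2], [0, 0, 5], [0, 0, 8], [0, 0, 10], [0, 0, 12]], "roll": [0, 0, 0, 0, 0]}}

```text
clock: 6.65
position: [0.4504, 0.2933, 0.0923]
ee_rot: [0.578, 0.816, 0.0, 0.0]
ft_force: [0.6, 0.3, -2.5]
grip_width: 0.495
```

Call:
{"op": "send_rows", "data": {"offset": [[0, 0, 1], [0, 0, 2], [0, 0, 3], [0, 0, 4], [0, 0, 5]], "roll": [0, 0, 0, 0, 0]}}

```text
clock: 7.07
position: [0.4508, 0.2936, 0.088]
ee_rot: [0.578, 0.816, 0.001, 0.0]
ft_force: [1.4, 0.4, 4.7]
grip_width: 0.488
```

Contact at TCP z 0.088 (predicted 0.0875) with low side force, so the bottle is seated. Holding, firming the grip, then pressing.

Call:
{"op": "send_rows", "data": {"offset": [[0, 0, 0], [0, 0, 0], [0, 0, 0], [0, 0, 0], [0, 0, 0]], "roll": [0, 0, 0, 0, 0], "newtons": 90}}

```text
clock: 7.48
position: [0.4506, 0.2935, 0.0879]
ee_rot: [0.578, 0.816, 0.0, 0.0]
ft_force: [1.1, -0.1, 5.6]
grip_width: 0.487
```

Run:
```python
from h import *
p,d=eyes.camera("side"); cv2.imwrite("pics/x4.png",cv2.resize(p[160:280,242:342],(667,600)[::1] if 0 else (500,600),interpolation=cv2.INTER_CUBIC))
go(450.6,292.5,82,17.6); print(monitor.get_obs()["ft_force"],monitor.get_obs()["position"])
```

```text
offset [-0.9 -0.3  5.8] roll 0.0308 az 19.37 tilt 0.05 q7 -0.254
[1.1649806  0.61242959 5.29071687] [0.45055841 0.29347407 0.08781231]
```

View pics/x4.png

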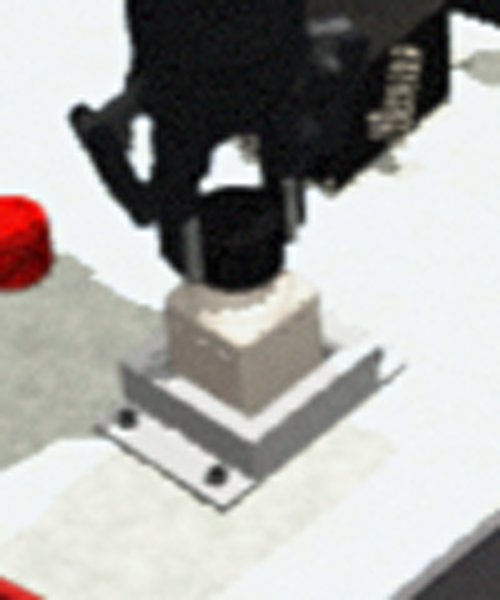

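The bottle is down in the pocket: body front edge runs into the block at (245,410), and it is upright. Pressing now.

Call:
{"op": "send_rows", "data": {"offset": [[0, 0, 1], [0, 0, 2], [0, 0, 3], [0, 0, 4], [0, 0, 4.5]], "roll": [0, 0, 0, 0, 0]}}

```text
clock: 7.95
position: [0.4511, 0.2939, 0.0839]
ee_rot: [0.578, 0.816, 0.001, 0.0]
ft_force: [1.7, 1.5, 10.8]
grip_width: 0.485
```

Call:
{"op": "send_rows", "data": {"offset": [[0, 0, 0.5], [0, 0, 1], [0, 0, 1.2], [0, 0, 1.2], [0, 0, 1.2]], "roll": [0, 0, 0, 0, 0]}}

```text
clock: 8.37
position: [0.4513, 0.294, 0.0831]
ee_rot: [0.578, 0.816, 0.001, 0.0]
ft_force: [1.0, 1.6, 11.5]
grip_width: 0.483
```

Call:
{"op": "send_rows", "data": {"offset": [[0, 0, 0.8], [0, 0, 0.8], [0, 0, 0.8], [0, 0, 0.8], [0, 0, 0.8]], "roll": [0, 0, -0.04, -0.1, -0.16]}}

```text
clock: 8.78
position: [0.451, 0.2939, 0.0823]
ee_rot: [0.51, 0.86, 0.001, 0.0]
ft_force: [-0.6, -0.2, 13.1]
grip_width: 0.481
```

Run:
```python
from h import *
o=monitor.get_obs();print(o["position"],o["ft_force"],o["torque"]); go(450,293,82)
```

```text
[0.45100897 0.29388487 0.08225108] [-0.64628722 -0.20257339 13.06398376] [-0.04989429  0.20616367 -0.06898295]
offset [-0.3 -1.3  0.2] roll 0.0 az 28.69 tilt 0.13 q7 -0.095
```

Call:
{"op": "send_rows", "data": {"offset": [[0, 0, 0], [0, 0, 0], [0, 0, 0], [0, 0, 0], [0, 0, 0]], "roll": [-0.08, -0.16, -0.24, -0.32, -0.4]}}

```text
clock: 9.2
position: [0.4509, 0.2936, 0.0822]
ee_rot: [0.328, 0.945, 0.001, 0.0]
ft_force: [-0.4, -0.3, 13.6]
grip_width: 0.484
```

Run:
```python
from h import *
o=monitor.get_obs();print(o["position"],o["ft_force"],o["torque"]); go(450,293,82)
```

```text
[0.45085251 0.29363507 0.08215414] [-0.44230107 -0.34197419 13.61325172] [-0.24412118  0.26110935 -0.03680992]
offset [ 0.3 -1.   0.2] roll 0.0 az 51.67 tilt 0.1 q7 0.29
```

Call:
{"op": "send_rows", "data": {"offset": [[0, 0, 0], [0, 0, 0], [0, 0, 0], [0, 0, 0], [0, 0, 0]], "roll": [-0.11, -0.22, -0.33, -0.44, -0.55]}}

```text
clock: 9.62
position: [0.451, 0.2935, 0.0822]
ee_rot: [0.059, 0.998, 0.001, 0.001]
ft_force: [-0.9, -1.6, 13.4]
grip_width: 0.485
```

Run:
```python
from h import *
o=monitor.get_obs();print(o["position"],o["ft_force"],o["torque"]); go(450,293,82)
p,d=eyes.camera("side"); cv2.imwrite("pics/x5.png",cv2.resize(p[160:280,242:342],(500,600),interpolation=cv2.INTER_CUBIC))
```

```text
[0.45095713 0.29345143 0.08215547] [-0.90793023 -1.59019582 13.3713975 ] [-0.39470175  0.12465579 -0.11309978]
offset [ 0.9 -0.6  0.2] roll 0.0 az 83.26 tilt 0.09 q7 0.821
```

View pics/x5.png

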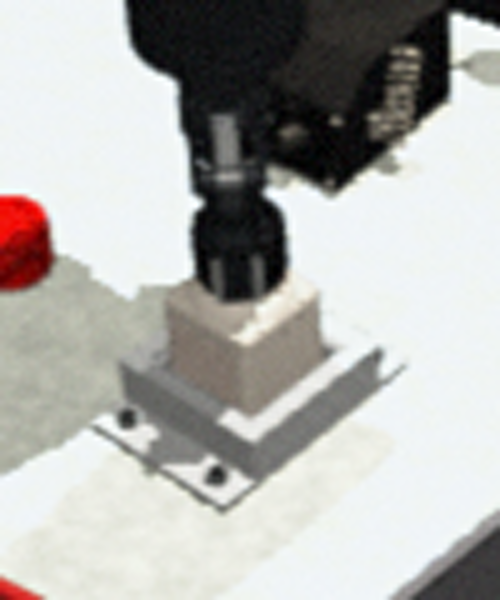

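The cap has turned about 64° with little torque, and the bottle sits unmoved in the socket (pressed cap at (240,245)). Lifting straight up, gently at first.

Call:
{"op": "send_rows", "data": {"offset": [[0, 0, -2], [0, 0, -4], [0, 0, -7], [0, 0, -10], [0, 0, -14]], "roll": [0, 0, 0, 0, 0]}}

```text
clock: 10.08
position: [0.4496, 0.2927, 0.0944]
ee_rot: [0.061, 0.998, -0.001, -0.001]
ft_force: [-1.4, -0.9, -1.0]
grip_width: 0.483
```

Call:
{"op": "send_rows", "data": {"offset": [[0, 0, -4], [0, 0, -8], [0, 0, -12], [0, 0, -16], [0, 0, -20]], "roll": [0, 0, 0, 0, 0]}}

```text
clock: 10.5
position: [0.4502, 0.2932, 0.1153]
ee_rot: [0.061, 0.998, -0.0, -0.0]
ft_force: [-0.4, 0.1, -0.9]
grip_width: 0.485
```

Run:
```python
from h import *
o=monitor.get_obs();print(o["position"],o["ft_force"],o["torque"])
p,d=eyes.camera("side"); cv2.imwrite("pics/x6.png",cv2.resize(p[160:280,242:342],(500,600),interpolation=cv2.INTER_CUBIC))
```

```text
[0.4502242  0.29322389 0.11533875] [-0.36917941  0.13771963 -0.92323406] [-0.03607969 -0.02796957  0.01261166]
```

View pics/x6.png

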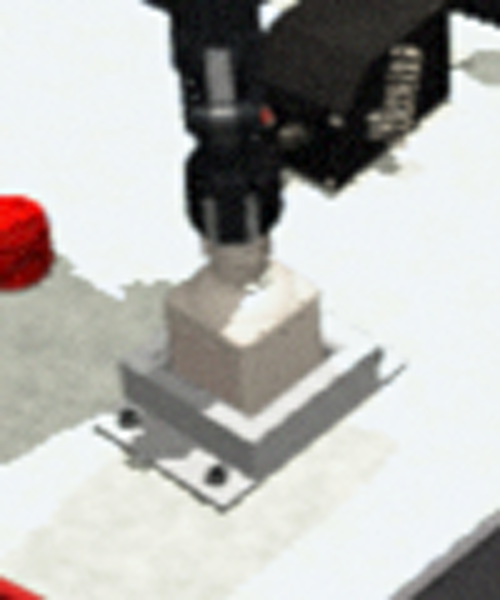

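The cap has come up off the neck (neck visible at (238,260)) and the bottle stayed put. Raising to about 5 cm and settling.

Call:
{"op": "send_rows", "data": {"offset": [[0, 0, -8], [0, 0, -17], [0, 0, -27], [0, 0, -34], [0, 0, -38]], "roll": [0, 0, 0, 0, 0]}}

```text
clock: 10.97
position: [0.4508, 0.2936, 0.1547]
ee_rot: [0.061, 0.998, 0.001, 0.001]
ft_force: [-0.5, -0.1, -0.8]
grip_width: 0.485
```

Call:
{"op": "send_rows", "data": {"offset": [[0, 0, 0], [0, 0, 0], [0, 0, 0], [0, 0, 0], [0, 0, 0]], "roll": [0, 0, 0, 0, 0]}}

```text
clock: 11.38
position: [0.4501, 0.2931, 0.1526]
ee_rot: [0.061, 0.998, -0.0, -0.0]
ft_force: [-0.1, -0.8, -1.2]
grip_width: 0.483
```

Run:
```python
from h import *
o=monitor.get_obs();print(o["clock"],o["position"],o["ft_force"],o["grip_width"])
p,d=eyes.camera("side"); cv2.imwrite("pics/x7.png",cv2.resize(p[120:360,240:440],(500,600),interpolation=cv2.INTER_CUBIC))
```

```text
11.3833 [0.45010221 0.29310741 0.15257981] [-0.07921872 -0.75231244 -1.16112869] 0.48274911724733205
```

View pics/x7.png

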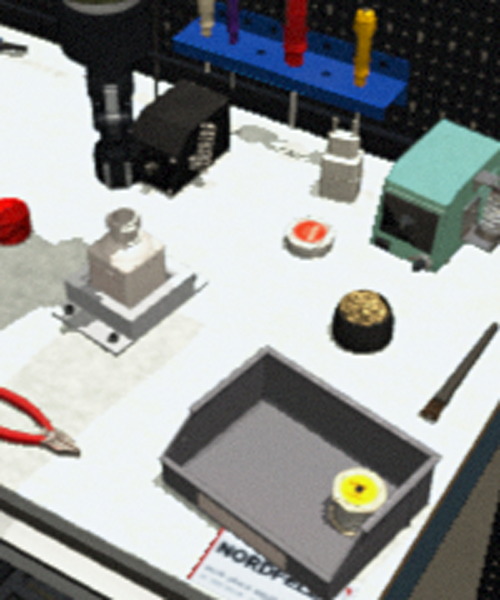

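The cap is held level at (118,165), above the open neck at (123,220). The bottle is upright in the socket, and the spool, pot and brush look undisturbed.

```bash
python3 -c "
from workcell import manip
print(manip.hand_in())"
```

```text
the job is handed in; nothing more can be done
None
```

I handed the job in at 11.4 s. The bottle stands in the socket with its cap off, and the arm is holding the cap level about 5 cm above the open mouth. `hand_in` gives no verdict, so this rests on my own checks.

- **Bottle in the socket:** I lifted the bottle out of the bin by its cap, turned it about 12° to match the socket and lowered it in. It touched down with the tool at 88 mm height, against a predicted 87.5 mm, with only about 1 N of side force.
- **Cap:** I pressed it roughly 5 mm with 11–13.6 N, turned it about 64° anticlockwise while pressed, and lifted it straight off. The turning torque stayed low, and the upward force fell to about −1 N as it came free.
- **Last picture:** The cap is above the open neck, the bottle is upright in the socket, and the spool, tip cleaner and brush look where they were.

**Less certain:** The arm hid the socket from the top camera, so I checked the fit from the side view and contact height only. My two measurements of the socket centre differed by 2–3 mm. The cap's height above the mouth comes from arm positions rather than a camera measurement.

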